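# Load the spacer column into a cartridge sleeve

## Robot

A 6-joint arm with a two-finger parallel gripper is mounted at the origin on the work surface. World frame = base frame: x ahead of the robot, y to its left, z up, the work surface at z = 0. Lengths are in m, angles in rad, forces in N, time in s.
With the tool pointing down it reaches from about 0.2 to 0.875 m from the base axis. Payload 3.4 kg.
Tool frame: the origin (TCP) lies between the finger pads; the fingertips stand 25 mm ahead of it and the grasp point (between the pads) lies 6 mm ahead of it (r.nose_length is the z of the fingertips in the tool frame, in m); z points along the fingers, y is the line along which they close (so a half turn about z gives the same grasp; the last joint's range is limited). The gripper opens to 94 mm and grips with 3 to 60 N. Pads are 16 mm wide; open, the fingers measure 119 mm over their backs; the gripper's body (75 mm by 177 mm) begins 78 mm behind the grasp point.
Start: joints at [-1.386, 0.276, 1.505, -0, 1.361, -0.121], TCP at [0.173, -0.548, 0.23] pointing down, gripper open.
Joint ranges: [-2.89, 2.89], [-0.75, 2.08], [0.22, 2.7], [-1.18, 4.32], [0.11, 2.71], [-2.7, 2.7]. Speed limits (rad/s): [2.57, 2.57, 3.14, 3.14, 3.14, 3.14].

## Interface

Orientations are given as a unit quaternion [w, x, y, z].
In Python, from plant import r, gripper_to, inverse_kinematics, vision, models, telemetry gives the robot as it stands. Calls block until the motion is done:
- r.move_to(position, orientation): joint-space move of the TCP to a pose.
- r.move_l(position, rot=None, vel=0.15, guard=None): straight line of the TCP; rot=None keeps the orientation; vel is the mean speed in m/s. With guard (N) it stops when the force on the tool has changed by that much, and returns True; else False.
- r.movej(angles): joint-space move.
- gripper_to(opening, f_grip=None): finger opening in m; f_grip is the grip in N (None keeps the last); returns when the fingers have stopped.
- r.hold(seconds).
- inverse_kinematics(position, orientation): joint angles nearest the present ones, or None.
- vision.snapshot(name): name is "side" or "top" or "wrist"; returns the picture (400x640x3 uint8, red, green, blue); there is no depth.
- vision.get_calibration(name): a dict with "fx", "fy", "cx", "cy" (pixels), "position" and "orientation" of the camera in the world. Camera axes: x right, y down, z forward; pixel columns grow to the right and rows downward; lengths in m; the calibration is good to about 2 mm. The wrist camera is an equidistant fisheye: a pixel r from the principal point sees the ray r / f radians off the axis. A picture is of the moment at which its call begins: read the wrist's pose just before it. get_calibration takes no time and is no camera call; for the wrist camera it gives the pose at the moment of the call.
A pose or a line that the arm cannot do raises r.PlanningError and nothing moves.
- r.sign_off(): hands the job in; it is judged then, once.
Trained networks look in the newest picture that a camera, given by its name, has taken for a name from the list of things; names that differ only in an ending like _2 or _b are one class to them, and where a whole thing is asked for, a point or a joint stands for the part that bears it (a point fixed in the world has none). Each returns a list of dicts, best first, with "score" (0 to 1); they miss things now and then, are a little off and sometimes report something else, mostly with a low value. They report only what shows in the picture. A call takes as long as a camera call. They do not tell look-alikes from the thing itself.
- models.boxes_of(thing, camera): "at" ([x, y, z] in m, in world coordinates, good to about 4 mm: the middle of the surface that is visible of it).
- models.regions_of(thing, camera): "pixels" (400x640 bool, what is visible of it).
- models.mark_of(thing, camera): "at" ([x, y, z] in m, in world coordinates, good to about 4 mm: a listed point, or the origin of a listed thing).
Readings, each from a call of its own:
- telemetry.current_t(): time.
- telemetry.current_joints(): joint angles.
- telemetry.current_dq(): joint speeds.
- telemetry.current_joint_efforts(): joint torques, N m.
- telemetry.current_ee_pos(): TCP position.
- telemetry.current_tool_rot(): TCP orientation.
- telemetry.current_wrist_force(): force on the tool from outside, world axes, zero at the start.
- telemetry.current_torque(): the same for the moment, N m.
- telemetry.current_opening(): finger opening in m.
- telemetry.current_finger_force(): force on a finger pad.
Only numpy, scipy, OpenCV 4.12 (cv2) and the standard library are available. Lean on these libraries where they do the work, as an engineer would, in place of code of your own. Each camera call takes 0.05 s, during which the arm holds its last target. There are 200 camera calls.

## Task

Load the three loose steel spacer rings from the mat into the upright sleeve so that they lie flat on each other as one column: the thickest at the bottom, the middle one next, the thinnest on top. Leave the finished cartridges and the screwdriver where they are.

Things in the scene. Friction and masses are not known exactly. Their poses are not given: they have to be found in the camera images.
- sleeve: Dark upright tube, open on top, on a round steel flange (90 mm wide, 10 mm high) fixed to the bench. Origin: centre of the flange's underside, on the bench; z up the tube's axis. Bore 54.5 mm, floor 10 mm and rim 62 mm above the origin; the top 8 mm flare to 63 mm inside, 70 mm outside. A ring let go level on the axis with its lower edge inside the flare slides down; the 42 mm column ends 10 mm below the rim.
- ring_thick: The thickest of three loose plain steel spacer rings that lie flat on the mat: 52 mm outside diameter, 30 mm hole, 20 mm thick, about 220 g (may differ by 30 %). Origin at the middle of the ring (hole centre, 10 mm above its underside); z is its axis, vertical as it lies. Same either way up.
- ring_middle: The middle one of three loose plain steel spacer rings that lie flat on the mat: 52 mm outside diameter, 30 mm hole, 14 mm thick, about 155 g (may differ by 30 %). Origin at the middle of the ring (hole centre, 7 mm above its underside); z is its axis, vertical as it lies. Same either way up.
- ring_thin: The thinnest of three loose plain steel spacer rings that lie flat on the mat: 52 mm outside diameter, 30 mm hole, 8 mm thick, about 90 g (may differ by 30 %). Origin at the middle of the ring (hole centre, 4 mm above its underside); z is its axis, vertical as it lies. Same either way up.
- mat: Flat black rubber mat, 110 by 320 mm and 3 mm thick, fixed to the bench. Origin at the centre of its underside; x across it (110 mm), y along it (320 mm). The rings lie on it in a row along y, in any order, about 110 mm apart, so fingers that close along the mat's x have free room.
- cartridge0: Bystander: finished black lock cartridge, 85 mm long, 28 mm thick, lying on its flat foot beyond the mat, 30 mm high. Origin at the centre of its underside. Leave it.
- cartridge1: Bystander: a second finished black cartridge like the first. Leave it.
- driver: Bystander: a screwdriver lying on the bench beyond the sleeve. Origin at its middle underneath. Leave it.
Not all that is in view belongs to the job. What is shaped like the ring_middle but green or purple is not meant.

How it is judged:
On the way, in this order (a step that is already met when the one before it is completed fails the run):
1. the thickest ring lies flat on the floor of the sleeve (z of ring_thick in the frame of sleeve between 0.017 and 0.023 m and horizontal distance between ring_thick and sleeve below 0.005 m and angle between the z axis of ring_thick and the z axis of sleeve, either way round below 0.1 rad), for 0.2 s.
2. the middle ring lies flat on it inside the sleeve (all of step 1 and z of ring_middle in the frame of sleeve between 0.034 and 0.04 m and horizontal distance between ring_middle and sleeve below 0.005 m and angle between the z axis of ring_middle and the z axis of sleeve, either way round below 0.1 rad), for 0.2 s.
At the end, for the whole second after the job is handed in: All three rings lie at rest inside the sleeve as one column: thickest on the floor, middle one on it, thinnest on top; each within 3 mm of its proper height, within 5 mm of the sleeve's axis and within 0.1 rad of flat, either face up (all of step 2 and linear speed of each of ring_thick, ring_middle, ring_thin below 0.02 m/s and z of ring_thin in the frame of sleeve between 0.045 and 0.051 m and horizontal distance between ring_thin and sleeve below 0.005 m and angle between the z axis of ring_thin and the z axis of sleeve, either way round below 0.1 rad); the robot touches nothing.
It fails at once if a finished cartridge is moved by more than 30 mm (distance of cartridge0 from where it was at the start of the episode above 0.03 m).
It fails at once if the other finished cartridge is moved by more than 30 mm (distance of cartridge1 from where it was at the start of the episode above 0.03 m).
It fails at once if the screwdriver is moved by more than 30 mm (distance of driver from where it was at the start of the episode above 0.03 m).
It also fails if it takes over 70 s, if anything falls off the work surface, if the arm or the gripper's body presses on something with over 40 N, if the wrist force passes 120 N, or if a joint passes its speed limit or range.

## Working session

There is one attempt and no reset: what is moved stays moved. The work goes in short steps, each a Python script; the robot and the scene stay as the last script left them, time stands still between calls to the robot, and variables do not carry over. Pictures are saved under pics/ and viewed, at most 10 in all, crops included, and the job is handed in when it is done.

```bash
mkdir -p pics; python3 - <<'E'
from plant import *
import cv2,numpy as np
for c in("top","side"):
    im=vision.snapshot(c); cv2.imwrite(f"pics/{c}0.png",im[:,:,::-1])
    k=vision.get_calibration(c); print(c,{a:np.round(b,3).tolist() for a,b in k.items()})
    for t in("sleeve","ring_thick","ring_middle","ring_thin","mat"):
        print(t,[(round(d["score"],2),np.round(d["at"],3).tolist()) for d in models.mark_of(t,c)])
print(telemetry.current_t(),r.nose_length,telemetry.current_tool_rot())
E
```

```text
top {'fx': 503.402, 'fy': 503.402, 'cx': 311.888, 'cy': 203.578, 'position': [0.536, 0.014, 1.03], 'orientation': [0.03, -0.699, 0.713, -0.036]}
sleeve [(0.77, [0.539, -0.258, -0.004])]
ring_thick [(0.68, [0.522, 0.147, 0.011])]
ring_middle [(0.94, [0.498, -0.065, 0.007]), (0.85, [0.65, 0.05, 0.009]), (0.81, [0.592, -0.077, 0.005]), (0.71, [0.517, 0.036, 0.015])]
ring_thin [(0.83, [0.542, 0.262, 0.009])]
mat [(0.6, [0.523, 0.153, -0.0])]
side {'fx': 372.86, 'fy': 372.86, 'cx': 318.883, 'cy': 202.43, 'position': [0.545, -0.487, 0.655], 'orientation': [-0.329, 0.941, -0.074, 0.02]}
sleeve [(0.6, [0.538, -0.261, -0.004]), (0.43, [0.733, -0.193, -0.001])]
ring_thick []
ring_middle [(0.78, [0.593, -0.076, 0.006]), (0.7, [0.515, 0.038, 0.008]), (0.64, [0.497, -0.069, 0.004]), (0.63, [0.649, 0.048, 0.006])]
ring_thin [(0.7, [0.54, 0.264, 0.005]), (0.4, [0.745, 0.196, 0.002])]
mat [(0.61, [0.524, 0.155, 0.001])]
0.6 0.025 [6.09804064e-05 9.88335316e-01 1.52293465e-01 7.94797150e-06]
```

View pics/top0.png

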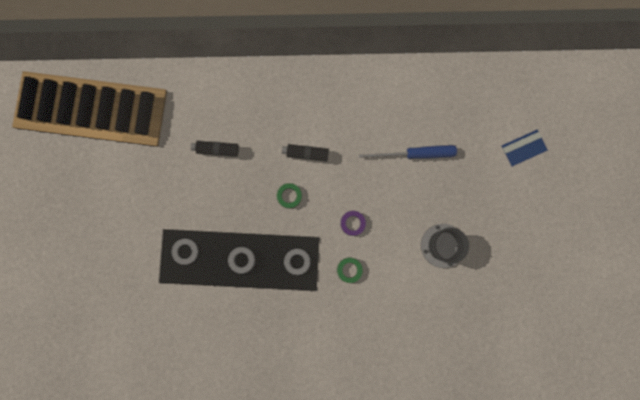

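View pics/side0.png

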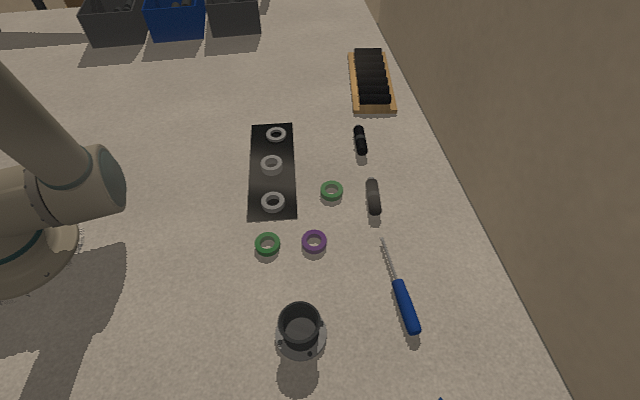

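The top view shows the mat with rings at (184,251), (241,260) and (297,262), and the sleeve at (447,245). The green and purple rings lie off the mat. The networks read the three mat rings as thin, thick and middle, left to right. I'll check this from close by with the wrist camera.

```bash
cat > h.py <<'E'
from plant import *
import cv2,numpy as np
def q(yaw): # tool down, closing line (tool y) along world angle yaw
    a=(yaw+np.pi/2)/2
    return [0,np.cos(a),np.sin(a),0]
def R(o):
    w,x,y,z=o; return cv2.Rodrigues(2*np.arctan2(np.linalg.norm([x,y,z]),w)*np.array([x,y,z])/np.linalg.norm([x,y,z]))[0]
def proj(px,z,k,fish):
    px=np.asarray(px,float).reshape(-1,2); d=(px-[k["cx"],k["cy"]])/[k["fx"],k["fy"]]
    if fish:
        t=np.linalg.norm(d,axis=1,keepdims=True)+1e-9; ray=np.hstack([d/t*np.sin(t),np.cos(t)])
    else: ray=np.hstack([d,np.ones((len(d),1))])
    ray=ray@R(k["orientation"]).T; p=np.array(k["position"])
    return (p+ray*((z-p[2])/ray[:,2])[:,None])[:,:2]
def hullmask(m):
    c=max(cv2.findContours(m.astype(np.uint8),cv2.RETR_EXTERNAL,cv2.CHAIN_APPROX_NONE)[0],key=cv2.contourArea)
    return c[:,0]
E
python3 - <<'E'
from h import *
k=vision.get_calibration("top"); vision.snapshot("top")
m=models.regions_of("mat","top")[0]["pixels"]
w=proj(hullmask(m),.003,k,False).astype(np.float32); print("mat",cv2.minAreaRect(w))
for y in (np.pi/2*0,np.pi): print(inverse_kinematics([.5,.15,.25],q(y)))
r.move_to([.50,.15,.25],q(0) )
k=vision.get_calibration("wrist"); im=vision.snapshot("wrist"); cv2.imwrite("pics/w1.png",im[:,:,::-1])
print({a:np.round(b,3).tolist() for a,b in k.items()})
for t in("ring_thick","ring_middle","ring_thin"):
    print(t,[(round(d["score"],2),np.round(d["at"],3).tolist()) for d in models.mark_of(t,"wrist")])
print(telemetry.current_t(),telemetry.current_joints())
E
```

```text
Traceback (most recent call last):
IndexError: list index out of range
```

```bash
python3 - <<'E'
from h import *
k=vision.get_calibration("top")
for i in range(4):
    vision.snapshot("top"); m=models.regions_of("mat","top")
    if m:
        w=proj(hullmask(m[0]["pixels"]),.003,k,False).astype(np.float32); print("mat",cv2.minAreaRect(w)); break
for y in (0,np.pi): print(inverse_kinematics([.5,.15,.25],q(y)))
r.move_to([.50,.15,.25],q(0) )
k=vision.get_calibration("wrist"); im=vision.snapshot("wrist"); cv2.imwrite("pics/w1.png",im[:,:,::-1])
print({a:np.round(b,3).tolist() for a,b in k.items()})
for t in("ring_thick","ring_middle","ring_thin"):
    print(t,[(round(d["score"],2),np.round(d["at"],3).tolist()) for d in models.mark_of(t,"wrist")])
print(telemetry.current_t(),telemetry.current_joints())
E
```

```text
mat ((0.522243857383728, 0.1540922075510025), (0.3214211165904999, 0.11357634514570236), 85.74666595458984)
[ 1.58115727e-01  1.84975663e-01  1.57975565e+00 -4.44089210e-16
  1.37686134e+00  1.58115727e-01]
None
{'fx': 309.707, 'fy': 309.707, 'cx': 318.536, 'cy': 201.955, 'position': [0.5, 0.234, 0.403], 'orientation': [0.145, 0.989, -0.0, -0.0]}
ring_thick [(0.9, [0.527, 0.15, 0.015])]
ring_middle [(0.9, [0.516, 0.04, 0.008]), (0.66, [0.494, -0.067, 0.013]), (0.66, [0.649, 0.05, 0.01]), (0.57, [0.592, -0.079, 0.006])]
ring_thin [(0.98, [0.542, 0.266, 0.006]), (0.34, [0.516, 0.039, 0.009])]
3.725 [ 1.57147787e-01  1.85100121e-01  1.57970068e+00 -4.51813084e-05
  1.37682425e+00  1.58152157e-01]
```

View pics/w1.png

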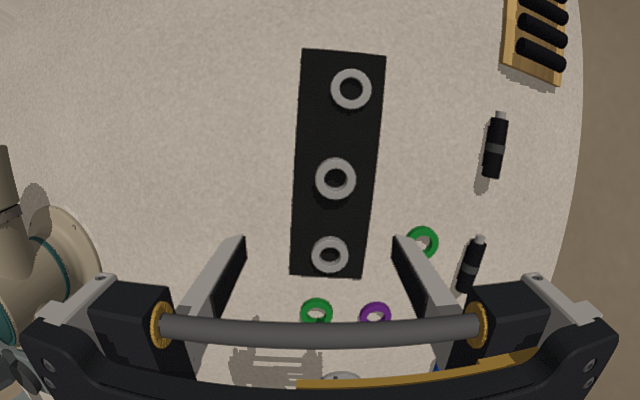

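The wrist view shows thin at (351,89), thick at (335,178) and middle at (329,254) on the mat. This agrees with the top view. Next I'll get precise centres with the camera overhead, for each ring and for the sleeve.

```bash
cat >> h.py <<'E'
YAW=-0.07
def look(thing,xy,z,h=.25,near=None,png=None):
    """camera straight above xy; centre of the thing's outline at height z"""
    c=np.array([np.sin(YAW),-np.cos(YAW)])*.084
    r.move_to([*(np.array(xy)+c),h],q(YAW)); r.hold(.2)
    for i in range(4):
        k=vision.get_calibration("wrist"); im=vision.snapshot("wrist")
        if png: cv2.imwrite(png,im[:,:,::-1])
        best=[]
        for d in models.regions_of(thing,"wrist"):
            w=proj(hullmask(d["pixels"]),z,k,True).astype(np.float32)
            M=cv2.moments(w); c,s,_=cv2.fitEllipse(w)
            ctr=np.array([M["m10"],M["m01"]])/M["m00"]
            if np.linalg.norm(ctr-xy)<.03: best.append((ctr,c,s,d["score"]))
        if best: return best[0]
E
python3 - <<'E'
from h import *
S={"ring_thick":([.525,.148],.013),"ring_middle":([.516,.038],.010),"ring_thin":([.541,.264],.007),"sleeve":([.539,-.26],.01)}
for t in ("ring_thin","ring_thick","ring_middle","sleeve"):
    print(t,look(t,*S[t],png=f"pics/l_{t}.png"))
print(telemetry.current_t())
E
```

```text
ring_thin (array([0.54006964, 0.2641001 ]), (0.5400575995445251, 0.26410359144210815), (0.05044367164373398, 0.051492780447006226), 0.65)
ring_thick (array([0.52048531, 0.14883673]), (0.5204789042472839, 0.14883337914943695), (0.05081482231616974, 0.05206843093037605), 0.65)
ring_middle (array([0.51511853, 0.03840045]), (0.5151183009147644, 0.038371287286281586), (0.05132522061467171, 0.05170676112174988), 0.64)
sleeve (array([ 0.54024303, -0.25832563]), (0.5402446389198303, -0.25830402970314026), (0.08808743953704834, 0.08928218483924866), 0.91)
7.4417
```

View pics/l_sleeve.png

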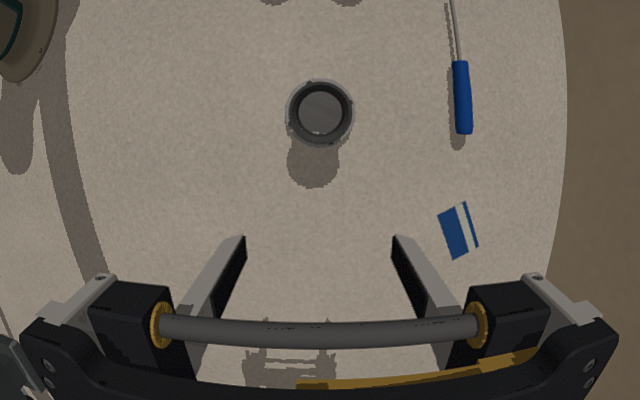

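The outline fits match the real sizes: rings about 51–52 mm, flange about 89 mm. I'll load the thickest ring first, then tamp it lightly with half-closed fingers to seat it and read its height.

```bash
cat >> h.py <<'E'
SL=np.array([.5402,-.2583])
def pick(xy,up):
    """grip with fingertips `up` above the ring's underside (mat top 3 mm)"""
    gripper_to(.08,30); r.move_to([*xy,.12],q(YAW))
    z=.003+up+.025
    print("down hit",r.move_l([*xy,z],vel=.1,guard=20))
    print("opening",gripper_to(.04,30),telemetry.current_opening(),telemetry.current_finger_force())
    r.move_l([*xy,.2],vel=.2); r.hold(.1)
    print("lifted",telemetry.current_opening(),telemetry.current_finger_force(),telemetry.current_wrist_force())
def place():
    r.move_to([*SL,.2],q(YAW)); r.move_l([*SL,.115],vel=.15)
    print("place hit",r.move_l([*SL,.0635+.025],vel=.04,guard=12),telemetry.current_ee_pos(),telemetry.current_wrist_force())
    gripper_to(.08); r.hold(.3); r.move_l([*SL,.12],vel=.15)
def tamp(top):
    gripper_to(.02,10); r.hold(.1)
    r.move_l([*SL,top+.035],vel=.1,guard=8)
    print("tamp",r.move_l([*SL,top+.021],vel=.02,guard=6),"tip z",telemetry.current_ee_pos()[2]-.025,"want",top)
    r.move_l([*SL,.2],vel=.15)
E
python3 - <<'E'
from h import *
pick([.5205,.1488],.005); place(); 
im=vision.snapshot("wrist"); cv2.imwrite("pics/p1.png",im[:,:,::-1])
tamp(.030); print(telemetry.current_t())
look("sleeve",SL,.01,png="pics/a1.png"); im=cv2.imread("pics/a1.png")[50:200,230:410]
cv2.imwrite("pics/a1c.png",cv2.resize(im,None,fx=3,fy=3))
E
```

```text
down hit False
opening False 0.05115050473760775 30.0004686252214
lifted 0.050950214780923 29.99917280394584 [ 0.61778612 -0.63460608 -2.49960789]
place hit False [ 0.54034613 -0.25842171  0.08852307] [ 0.40697426  0.3588678  -1.92669642]
tamp True tip z 0.029506168051392535 want 0.03
20.3
```

View pics/a1c.png

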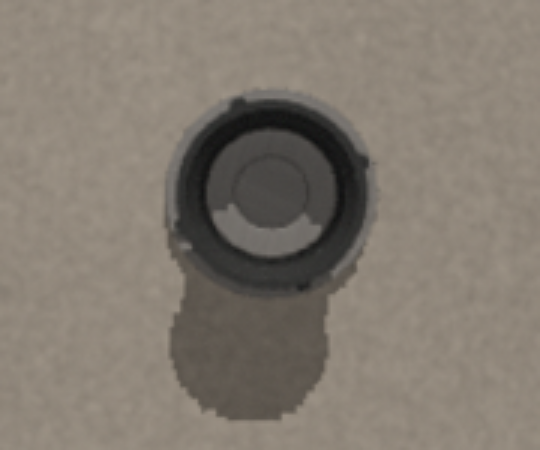

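The thick ring lies flat on the floor, with its hole concentric at (270,192) in the crop. The tamp found its top at 29.5 mm, where 30 mm was expected. The middle ring is next.

```bash
python3 - <<'E'
from h import *
pick([.5151,.0384],.0045); place(); tamp(.044); print(telemetry.current_t())
look("sleeve",SL,.01,png="pics/a2.png"); im=cv2.imread("pics/a2.png")[50:200,230:410]
cv2.imwrite("pics/a2c.png",cv2.resize(im,None,fx=3,fy=3))
E
```

```text
down hit False
opening False 0.05057032216005003 30.000574223231524
lifted 0.050901400562077925 29.99934592517093 [ 0.31654872 -0.2100499  -2.93588608]
place hit False [ 0.54032681 -0.25837595  0.0885165 ] [ 0.79073087  0.23032106 -2.39463276]
tamp True tip z 0.04349079547685363 want 0.044
33.5167
```

View pics/a2c.png

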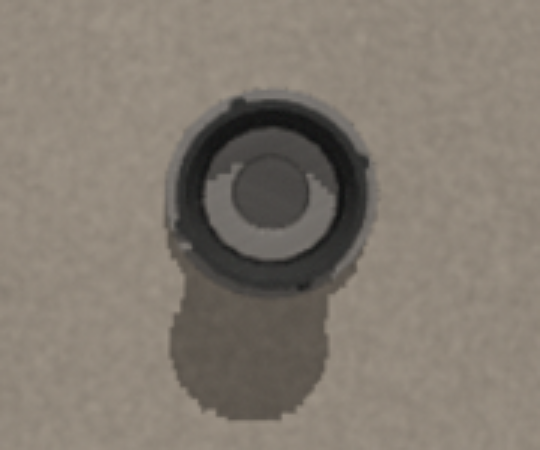

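The middle ring is flat and concentric, and the tamp put its top at 43.5 mm. Last is the thin ring.

```bash
python3 - <<'E'
from h import *
pick([.5401,.2641],.0033); place(); tamp(.052); print(telemetry.current_t())
look("sleeve",SL,.01,png="pics/a3.png"); im=cv2.imread("pics/a3.png")[50:200,230:410]
cv2.imwrite("pics/a3c.png",cv2.resize(im,None,fx=3,fy=3))
E
```

```text
down hit False
opening False 0.05071625921474517 30.00050294911489
lifted 0.05047836868206082 29.99966947361827 [ 0.60551429 -0.27293678 -0.14052348]
place hit False [ 0.54033194 -0.25840234  0.08850872] [-0.17615515 -0.26420536 -1.34203393]
tamp True tip z 0.05154174899024013 want 0.052
48.1167
```

View pics/a3c.png

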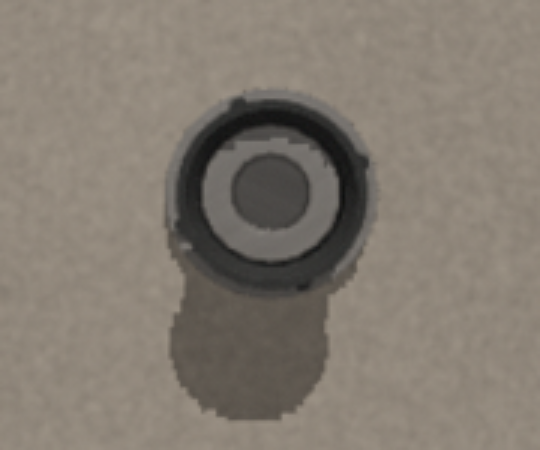

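The thin ring is flat and concentric, with its top at 51.5 mm where 52 mm was expected. The arm is clear, so I'm handing in.

```bash
python3 -c "
from plant import *
print(r.sign_off(),telemetry.current_t())"
```

```text
the job is handed in; nothing more can be done
the job is handed in; nothing more can be done
```

All three rings are in the sleeve as one flat column (thick, middle, thin from the bottom up), each seated within about 0.5 mm of its expected height, and I handed the job in at about 49 s of the 70 s allowed; the sign-off gave no verdict.

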